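Wedge the sagging desk platform level

TASK

The little desk platform with the note pad and the cup of clips sags at the front because its front feet are worn down. Take the taller of the two grey plastic wedges and push it, thin end first, squarely under the middle of the platform's front edge until the platform is level and the wedge jams tight, then let go. Leave the low wedge where it lies.

Things in the scene. Friction and masses are not known exactly. Their poses are not given: they have to be found in the camera images.
- front_edge (a point): Middle of the lower front edge of the platform, a grey board 150 mm deep (x), 170 wide, 16 thick. x: from the edge to the hinge at the back (push that way), y left, z up. Underside here 8 above the worktop when sagging, 18 level. Below it is open but for feet 16 across, 14 behind the edge at y = +-70. Note pad and cup fixed on its rear 90, up to 92 above the worktop; front 60 bare.
- platform (a joint): Tilt of the platform about its back hinge, rad: -0.066 sagging (resting on its front feet), 0 level. At 0 the hinge has a dead stop, so the edge rises no farther and the wedge jams. The board's weight rests on the front edge with about 3 N. Pushing the wedge in takes 3 to 6 N while the board rises; a final push of 15 to 20 N jams it tight and it stays so when let go.
- wedge_tall: Grey plastic wedge, 140 mm long, 36 wide, loose on the worktop, 0.1 kg. Origin: centre of its underside; x points to the thin end. At x = +70 it is 3 high; the top slopes up evenly to 27 at x = -40; from -40 to -70 is a flat heel 27 high with upright sides, to grip across its 36 width (y). It is 18 high at x = +1, so when jammed its origin lies about below the front edge.
- wedge_low: The same wedge, but only 12 mm high at the heel: too low to level the platform. Loose on the worktop; leave it alone. Origin: centre of its underside, x to the thin end.

How it is judged:
At the end, for the whole second after the job is handed in: The platform is level within 0.012 rad; the tall wedge lies flat and at rest under the front edge, its centre line within 25 mm of the edge's middle and within 0.2 rad (about 11 degrees) of square, and is jammed: more than 5 N between it and the platform (value of joint platform above -0.012 rad and contact force between wedge_tall and platform above 5 N and y of wedge_tall in the frame of front_edge between -0.025 and 0.025 m and angle between the x axis of wedge_tall and the x axis of front_edge, either way round below 0.2 rad and angle between wedge_tall's own z axis and vertical below 0.1 rad and linear speed of wedge_tall below 0.01 m/s); the robot touches nothing.
It fails at once if the low wedge is moved more than 30 mm (distance of wedge_low from where it was at the start of the episode above 0.03 m).
It also fails if it takes over 38 s, if anything falls off the work surface, if the arm or the gripper's body presses on something with over 40 N, if the wrist force passes 120 N, or if a joint passes its speed limit or range.

ROBOT

A 6-joint arm with a two-finger parallel gripper is mounted at the origin on a cart in front of the work surface, level with it; the furniture and walls round the work are solid. World frame = base frame: x ahead of the robot, y to its left, z up, the work surface at z = 0. Lengths are in m, angles in rad, forces in N, time in s.
With the tool pointing down it reaches from about 0.4 to 0.825 m from the base axis. Payload 7 kg.
Tool frame: the origin (TCP) lies on the centre line of the jaws, within the pads' length; the fingertips stand 22 mm ahead of it and the grasp point (between the pads) lies 3 mm ahead of it (arm.tcp_to_tips is the distance from the TCP to the fingertips, in m); z points along the fingers, y is the line along which they close (so a half turn about z gives the same grasp; the last joint's range is limited). The gripper opens to 88 mm and grips with 3 to 60 N. Pads are 19 mm wide; open, the fingers measure 130 mm over their backs; the gripper's body (78 mm by 193 mm) begins 47 mm behind the grasp point.
Start: joints at [-0.967, 0.359, 0.012, 0, -1.224, -0.288], TCP at [0.21, -0.642, 0.249] pointing down, gripper open.
Joint ranges: [-3.07, 3.07], [-1.43, 2.12], [-1.02, 1.25], [-3.03, 1.67], [-3.05, -0], [-3.03, 3.03]. Speed limits (rad/s): [2.39, 2.39, 3.01, 3.14, 3.14, 3.14].

INTERFACE

Orientations are given as [roll, pitch, yaw] about the fixed x, y, z axes, in that order (R = Rz(yaw) Ry(pitch) Rx(roll)).
In Python, from station import arm gives the robot as it stands.
- The arm moves only by the tool jog_arm, never from a script. Its argument "targets" is a list of rows, each an object of numbers: "dx", "dy", "dz": the shift along the tool's x, y, z in mm; "rx", "ry", "rz": the turn, a rotation vector about the tool's x, y, z in rad; "gripper": the closure, from 0 (fully open) to 1 (shut). In form: [{"dx": .., "dy": .., "dz": .., "rx": .., "ry": .., "rz": .., "gripper": ..}, ...]. A call has exactly 8 rows; each row is the pose to reach, as a shift and turn from the pose commanded when the call began, along the tool's axes at that moment; what a row does not reach only later rows make up. A row lasts 1/12 s, in which the tool goes at most 41.7 mm and 7.16 degrees, less where a joint would pass 70% of its speed; a pose out of reach is approached as far as the arm can. A call with a gripper value outside its range is refused whole. The fingers move at their own pace and stop on an object; "force" is the grip in N (left out, the last holds). Time passes only in rows, so rows that repeat a pose let the fingers close, or fill a call up. It gives the time, the measured TCP pose, the force, the opening and the grip force at its end, in the units of the state.
- arm.get_state(): the state, without advancing time (a new reading comes with each control period).
- arm.grab_frame(name): name is "scene" or "top" or "wrist"; returns a dict with "frame" (400x640x3 uint8, red, green, blue), "z_map" (400x640 float32, m along the optical axis (not along the pixel's ray), 0 where there is no reading), "fx", "fy", "cx", "cy" (pixels), "view" (4x4, takes a point from world to camera coordinates). Camera axes: x right, y down, z forward; pixel columns grow to the right and rows downward; lengths in m; the calibration is good to about 2 mm. A picture is of the moment at which its call begins.
- arm.job_done(): hands the job in; it is judged then, once.
The state is a dict: "t": time; "q": joint angles; "qd": joint speeds; "joint_efforts": joint torques, N m; "eef_pos": TCP position; "ee_rot": TCP orientation; "force": force on the tool from outside, world axes, zero at the start; "moment": the same for the moment, N m; "width": finger opening in m; "gripper_force": force on a finger pad.
Only numpy, scipy, OpenCV 4.12 (cv2) and the standard library are available. Lean on these libraries where they do the work, as an engineer would, in place of code of your own. Each camera call takes 0.05 s, during which the arm holds its last target. There are 200 camera calls.

## Working session

There is one attempt and no reset: what is moved stays moved. The work goes in short steps, Python scripts to look and compute and a tool call to move; the robot and the scene stay as the last step left them, time stands still between calls to the robot, and variables do not carry over. Pictures are saved under pics/ and viewed, at most 10 in all, crops included, and the job is handed in when it is done.

Besides the shell and the picture viewer there is one more tool, called after "Call:" as a command line: name --argument value ..., lists and objects as JSON in quotes. jog_arm: Moves the arm, as the interface text tells. Its arguments: {"type":"object","properties":{"targets":{"type":"array","items":{"type":"object","properties":{"dx":{"type":"number"},"dy":{"type":"number"},"dz":{"type":"number"},"rx":{"type":"number"},"ry":{"type":"number"},"rz":{"type":"number"},"gripper":{"type":"number"}}}},"force":{"type":"number"}},"required":["targets"]}

```bash
mkdir -p pics; python3 - <<'E'
from station import arm
import cv2,numpy as np,pickle
d={n:arm.grab_frame(n) for n in("top","scene")}
pickle.dump(d,open('f.pkl','wb'))
for n in d: cv2.imwrite(f'pics/{n}.png',d[n]['frame'][:,:,::-1]); print(n,d[n]['fx'],np.round(d[n]['view'],3).tolist())
s=arm.get_state();print(s['t'],s['eef_pos'],s['ee_rot'],s['force'],s['width'])
E
```

```text
top 383.5177586437191 [[0.006, -1.0, 0.006, 0.039], [-0.985, -0.007, -0.173, 0.631], [0.173, -0.005, -0.985, 0.783], [0.0, 0.0, 0.0, 1.0]]
scene 400.8960083512288 [[-0.86, -0.511, 0.009, 0.571], [-0.348, 0.573, -0.742, 0.209], [0.374, -0.641, -0.67, 0.753], [0.0, 0.0, 0.0, 1.0]]
0.1 [ 0.20947892 -0.64125663  0.24769734] [ 3.14010320e+00 -1.62054381e-04 -2.82590626e+00] [ 0.60583417 -0.24077803  0.31879855] 0.08765038072003224
```

View pics/top.png

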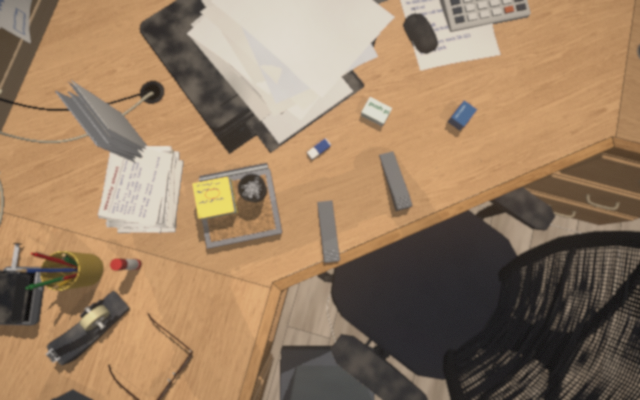

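View pics/scene.png

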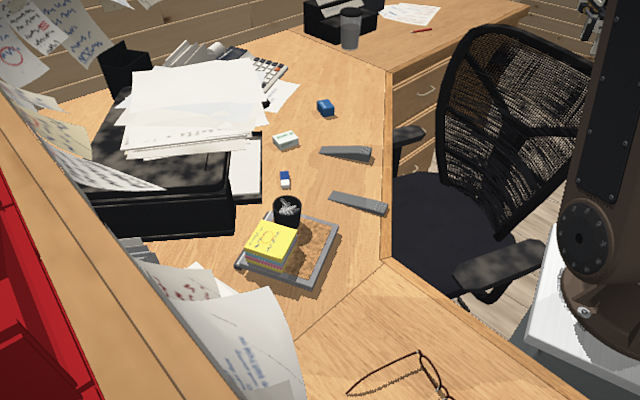

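The top view shows the platform at about (197–281, 165–248) px, with its bare front towards the robot (bottom). The wedges are at (328,232) and (395,180). In the scene view the upper one, at (345,153), looks taller, with its heel towards the robot.

```bash
cat > h.py <<'E'
import numpy as np,cv2
def world(f):
    z=f['z_map'];v,u=np.indices(z.shape)
    c=np.stack([(u-f['cx'])/f['fx']*z,(v-f['cy'])/f['fy']*z,z],-1)
    V=f['view'];return (c-V[:3,3])@V[:3,:3]
def rect(P,m):
    r=cv2.minAreaRect((P[m][:,:2]*1000).astype(np.float32));return r,cv2.boxPoints(r).round(1).tolist()
def grey(f):
    h=cv2.cvtColor(f['frame'],cv2.COLOR_RGB2HSV);return h[...,1]<70
def ray_plane(f,px,z):
    px=np.asarray(px,float);R=f['view'][:3,:3];t=f['view'][:3,3];o=-R.T@t
    d=np.c_[(px[:,0]-f['cx'])/f['fx'],(px[:,1]-f['cy'])/f['fy'],np.ones(len(px))]@R
    return o+d*((z-o[2])/d[:,2])[:,None]
E
python3 - <<'E'
import pickle;from h import *
d=pickle.load(open('f.pkl','rb'));f=d['top'];P=world(f);g=grey(f)
print('table z',np.median(P[140:160,340:370,2]))
for n,(r0,r1,c0,c1) in dict(A=(195,270,312,345),B=(148,215,375,415)).items():
    m=np.zeros(g.shape,np.uint8);m[r0:r1,c0:c1]=g[r0:r1,c0:c1]
    k,l,s,_=cv2.connectedComponentsWithStats(m);i=1+s[1:,4].argmax();m=l==i
    print(n,s[i],rect(P,m),'zmax',np.percentile(P[m][:,2],[5,50,95]).round(4))
    for r in range(r0,r1,6):
        w=P[r][m[r]]
        if len(w):print(r,np.where(m[r])[0][[0,-1]],w.mean(0).round(3))
# platform
for c in(205,215,240,265,275):
    print('col',c,[(r,*P[r,c].round(3)) for r in range(205,258,4)])
E
python3 -c "
import cv2;a=cv2.imread('pics/top.png')[140:280,180:420];cv2.imwrite('pics/tc.png',cv2.resize(a,None,fx=3.3,fy=3.3,interpolation=2))"
```

```text
table z 0.000524551101092828
A [318 201  22  62 927] (((559.190185546875, 17.388389587402344), (139.3878936767578, 34.56785202026367), 6.914246082305908), [[487.8999938964844, 26.200000762939453], [492.1000061035156, -8.199999809265137], [630.5, 8.600000381469727], [626.2999877929688, 42.900001525878906]]) zmax [0.0034 0.0097 0.0143]
201 [324 331] [0.628 0.018 0.004]
207 [318 332] [0.614 0.024 0.005]
213 [319 333] [0.6   0.022 0.006]
219 [319 334] [0.586 0.021 0.008]
225 [320 334] [0.572 0.02  0.009]
231 [321 335] [0.558 0.017 0.01 ]
237 [322 336] [0.545 0.015 0.011]
243 [322 337] [0.531 0.014 0.012]
249 [323 338] [0.518 0.012 0.013]
255 [324 338] [0.504 0.011 0.013]
261 [324 336] [0.491 0.013 0.009]
B [380 152  32  58 925] (((591.219482421875, -85.20529174804688), (117.6669921875, 317.03857421875), 58.926876068115234), [[425.1000061035156, -53.79999923706055], [696.5999755859375, -217.39999389648438], [757.4000244140625, -116.5999984741211], [485.79998779296875, 47.0]]) zmax [0.0053 0.0188 0.0291]
154 [381 393] [ 0.742 -0.122  0.004]
160 [381 395] [ 0.726 -0.124  0.008]
166 [383 398
[... 4079 characters left out ...]
(217, np.float64(0.587), np.float64(0.136), np.float64(0.028)), (221, np.float64(0.578), np.float64(0.136), np.float64(0.028)), (225, np.float64(0.57), np.float64(0.136), np.float64(0.027)), (229, np.float64(0.561), np.float64(0.136), np.float64(0.024)), (233, np.float64(0.552), np.float64(0.135), np.float64(0.028)), (237, np.float64(0.545), np.float64(0.138), np.float64(0.001)), (241, np.float64(0.536), np.float64(0.138), np.float64(-0.0)), (245, np.float64(0.526), np.float64(0.137), np.float64(0.002)), (249, np.float64(0.517), np.float64(0.137), np.float64(-0.0)), (253, np.float64(0.508), np.float64(0.137), np.float64(0.002)), (257, np.float64(0.499), np.float64(0.137), np.float64(0.001))]
```

View pics/tc.png

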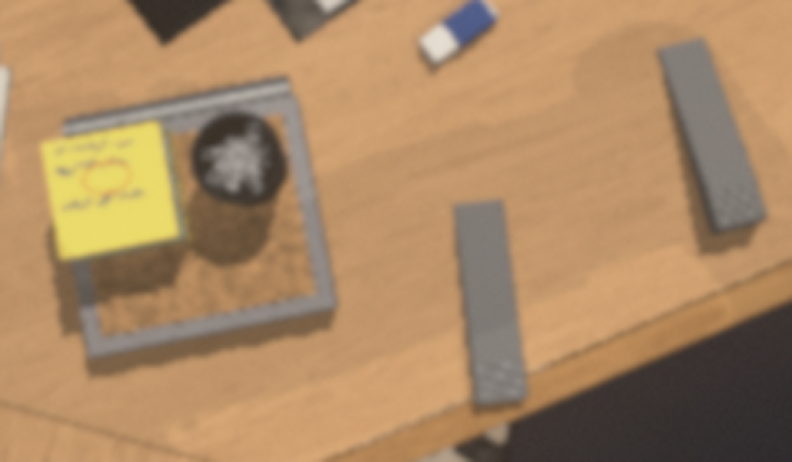

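B, at (395,180), is the tall wedge: its height rises to about 27 mm with the heel towards the robot. The crop puts the platform's front edge at full-image px (207,248) to (281,234).

```bash
python3 - <<'E'
import pickle;from h import *
d=pickle.load(open('f.pkl','rb'));f=d['top'];P=world(f);g=grey(f)
m=np.zeros(g.shape,bool);m[148:215,375:415]=g[148:215,375:415]
m&=(P[...,2]<.031)&(P[...,2]>.002)
k,l,s,_=cv2.connectedComponentsWithStats(m.astype(np.uint8));m=l==1+s[1:,4].argmax()
print('B',rect(P,m))
# front edge: per column last row above 12 mm
pts=[]
for c in range(212,278,2):
    r=[r for r in range(225,256) if P[r,c,2]>.012][-1]
    pts.append(ray_plane(f,[[c,r+.5]],.015)[0])
pts=np.array(pts)*1000
q=cv2.fitLine(pts[:,:2].astype(np.float32),cv2.DIST_HUBER,0,.1,.1).ravel();print('edge',q,np.degrees(np.arctan2(q[0],-q[1])))
# sides: per row extents of platform height .015-.035
for r in range(219,236,4):
    w=np.where((P[r,180:300,2]>.014)&(P[r,180:300,2]<.04))[0]+180
    print(r,w[[0,-1]],P[r,w[0]].round(4),P[r,w[-1]].round(4))
V=f['view']
for X in([.4,.18,0],[.38,.15,0],[.4,.15,0],[.36,.16,0]):
    c=V[:3,:3]@X+V[:3,3];u,v=int(c[0]/c[2]*f['fx']+f['cx']),int(c[1]/c[2]*f['fy']+f['cy']);print(X,u,v,P[v,u].round(3))
E
```

```text
B (((677.8339233398438, -136.94723510742188), (138.58958435058594, 34.5677490234375), 14.63414478302002), [[606.4000244140625, -137.6999969482422], [615.2000122070312, -171.1999969482422], [749.2000122070312, -136.1999969482422], [740.5, -102.69999694824219]])
edge [ 2.0864469e-01 -9.7799152e-01  5.3836749e+02  1.9293530e+02] 12.042938
219 [202 280] [0.5817 0.2989 0.0279] [0.5844 0.1263 0.0149]
223 [203 280] [0.5727 0.296  0.0286] [0.5743 0.1252 0.0243]
227 [204 281] [0.5639 0.2934 0.028 ] [0.5653 0.1227 0.0255]
231 [204 282] [0.5549 0.2927 0.0288] [0.5567 0.1206 0.0212]
235 [205 270] [0.5465 0.2914 0.0238] [0.5479 0.1478 0.0166]
[0.4, 0.18, 0] 254 302 [ 0.4    0.181 -0.   ]
[0.38, 0.15, 0] 267 311 [0.382 0.151 0.003]
[0.4, 0.15, 0] 268 302 [0.401 0.15  0.001]
[0.36, 0.16, 0] 262 321 [0.36  0.162 0.   ]
```

Call:
jog_arm --targets '[{"dx": -34,"dy": 21,"rz": 0.06},{"dx": -68,"dy": 42,"rz": 0.06},{"dx": -102,"dy": 63,"rz": 0.06},{"dx": -136,"dy": 84,"rz": 0.06},{"dx": -170,"dy": 105,"rz": 0.06},{"dx": -204,"dy": 126,"rz": 0.06},{"dx": -238,"dy": 147,"rz": 0.06},{"dx": -272,"dy": 168,"rz": 0.06}]' --force 30

```text
invalid input at $.targets[0]: expected keys dx, dy, dz, rx, ry, rz, gripper
```

Call:
jog_arm --targets '[{"dx": -34,"dy": 21,"dz": 10},{"dx": -68,"dy": 42,"dz": 20},{"dx": -102,"dy": 63,"dz": 30},{"dx": -136,"dy": 84,"dz": 40},{"dx": -170,"dy": 105,"dz": 50},{"dx": -204,"dy": 126,"dz": 60},{"dx": -238,"dy": 147,"dz": 70},{"dx": -260,"dy": 160,"dz": 80}]'

```text
invalid input at $.targets[0]: expected keys dx, dy, dz, rx, ry, rz, gripper
```

```bash
python3 - <<'E'
from station import arm
from h import *
f=arm.grab_frame('wrist');cv2.imwrite('pics/w1.png',f['frame'][:,:,::-1])
P=world(f);g=grey(f)&(P[...,2]<.032)&(P[...,2]>.002)&(f['z_map']>0)
s=arm.get_state();p=s['eef_pos'];print(s['t'],p,s['ee_rot'],s['force'])
g&=(abs(P[...,0]-.68)<.12)&(abs(P[...,1]+.137)<.07)
k,l,st,_=cv2.connectedComponentsWithStats(g.astype(np.uint8));m=l==1+st[1:,4].argmax()
print(st[1:,4].max(),rect(P,m))
E
```

```text
0.15 [ 0.2095292  -0.6413017   0.24782566] [ 3.14029220e+00 -1.47584382e-04 -2.82583179e+00] [0.46307117 0.59158564 0.536254  ]Traceback (most recent call last):
  File "<stdin>", line 7, in <module>
ValueError: attempt to get argmax of an empty sequence
```

View pics/w1.png

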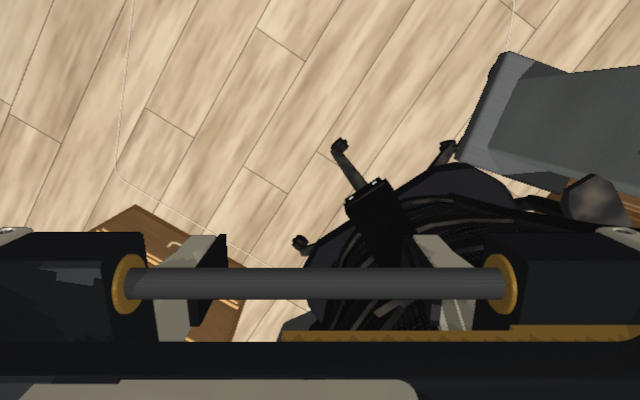

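The wrist view shows only floor and chair; the arm has not moved because every row needs all the keys. Before moving, I'll check how high the chair stands along the path.

```bash
python3 - <<'E'
import pickle;from h import *
d=pickle.load(open('f.pkl','rb'))
for n in d:
    P=world(d[n])[d[n]['z_map']>0]
    for a in np.linspace(0,1,9):
        c=np.array([.21,-.641])*(1-a)+np.array([.625,-.151])*a
        m=np.hypot(*(P[:,:2]-c).T)<.11
        print(n,c.round(2),m.sum(),np.percentile(P[m][:,2],[50,99,100]).round(3) if m.any() else '')
    m=(abs(P[:,0]-.4)<.25)&(abs(P[:,1]+.35)<.3)&(P[:,2]>.1);print(n,'high pts',m.sum(),P[m].min(0) if m.any() else '',P[m].max(0) if m.any() else '')
E
```

```text
top [ 0.21 -0.64] 13 [-0.762 -0.756 -0.755]
top [ 0.26 -0.58] 2333 [0.141 0.182 0.186]
top [ 0.31 -0.52] 11815 [0.042 0.173 0.186]
top [ 0.37 -0.46] 15329 [-0.003  0.171  0.186]
top [ 0.42 -0.4 ] 7840 [-0.27   0.029  0.042]
top [ 0.47 -0.33] 4396 [-0.272 -0.266 -0.263]
top [ 0.52 -0.27] 4524 [-0.271  0.003  0.006]
top [ 0.57 -0.21] 5467 [-0.     0.029  0.031]
top [ 0.62 -0.15] 6478 [0.001 0.029 0.031]
top high pts 5044 [ 0.23533318 -0.58000187  0.10003   ] [ 0.55671593 -0.41045594  0.18630046]
scene [ 0.21 -0.64] 940 [0.305 0.346 0.349]
scene [ 0.26 -0.58] 3432 [0.213 0.34  0.349]
scene [ 0.31 -0.52] 9509 [0.071 0.313 0.336]
scene [ 0.37 -0.46] 9903 [-0.028  0.237  0.249]
scene [ 0.42 -0.4 ] 5149 [-0.227  0.032  0.059]
scene [ 0.47 -0.33] 2400 [-0.272 -0.267 -0.264]
scene [ 0.52 -0.27] 2202 [-0.272  0.003  0.005]
scene [ 0.57 -0.21] 2318 [0.    0.029 0.03 ]
scene [ 0.62 -0.15] 2825 [0.001 0.029 0.03 ]
scene high pts 8317 [ 0.16726705 -0.64977367  0.1000098 ] [ 0.55831137 -0.26692738  0.34894711]
```

```bash
python3 - <<'E'
import pickle;from h import *
d=pickle.load(open('f.pkl','rb'));P=world(d['scene'])
for u,v in[(470,35),(500,33),(530,42),(560,70),(575,100),(590,20),(600,5),(545,45),(515,195)]:print(u,v,P[v,u].round(3))
P=world(d['top'])
for u,v in[(630,160),(600,155),(540,185),(560,180),(515,250),(636,200)]:print('top',u,v,P[v,u].round(3))
E
```

```text
470 35 [ 0.514 -0.585  0.214]
500 33 [ 0.434 -0.583  0.236]
530 42 [ 0.35  -0.563  0.235]
560 70 [ 0.255 -0.5    0.203]
575 100 [ 0.199 -0.419  0.171]
590 20 [ 0.231 -0.69   0.278]
600 5 [ 0.226 -0.619  0.336]
545 45 [ 0.311 -0.543  0.242]
515 195 [ 0.239 -0.343 -0.103]
top 630 160 [ 0.754 -0.765 -0.073]
top 600 155 [ 0.772 -0.704 -0.092]
top 540 185 [ 0.756 -0.727 -0.409]
top 560 180 [ 0.754 -0.738 -0.317]
top 515 250 [ 0.547 -0.807 -0.765]
top 636 200 [ 0.69  -0.973 -0.316]
```

The backrest reaches about 0.24 m, so I'll rise before crossing.

Call:
jog_arm --targets '[{"dx": 0,"dy": 0,"dz": -40,"rx": 0,"ry": 0,"rz": 0,"gripper": 0},{"dx": 0,"dy": 0,"dz": -80,"rx": 0,"ry": 0,"rz": 0,"gripper": 0},{"dx": -10,"dy": 6,"dz": -100,"rx": 0,"ry": 0,"rz": 0.06,"gripper": 0},{"dx": -40,"dy": 25,"dz": -105,"rx": 0,"ry": 0,"rz": 0.06,"gripper": 0},{"dx": -74,"dy": 46,"dz": -105,"rx": 0,"ry": 0,"rz": 0.06,"gripper": 0},{"dx": -108,"dy": 67,"dz": -105,"rx": 0,"ry": 0,"rz": 0.06,"gripper": 0},{"dx": -142,"dy": 88,"dz": -105,"rx": 0,"ry": 0,"rz": 0.06,"gripper": 0},{"dx": -176,"dy": 109,"dz": -105,"rx": 0,"ry": 0,"rz": 0.06,"gripper": 0}]' --force 30

```text
t: 0.82
eef_pos: [0.3437, -0.4817, 0.3534]
ee_rot: [3.141, 0.0, -2.886]
force: [1.0, -0.3, -0.1]
width: 0.0876
gripper_force: 0.0
```

Call:
jog_arm --targets '[{"dx": -31,"dy": 22,"dz": 0,"rx": 0,"ry": 0,"rz": 0,"gripper": 0},{"dx": -62,"dy": 44,"dz": 0,"rx": 0,"ry": 0,"rz": 0,"gripper": 0},{"dx": -93,"dy": 66,"dz": 5,"rx": 0,"ry": 0,"rz": 0,"gripper": 0},{"dx": -124,"dy": 88,"dz": 15,"rx": 0,"ry": 0,"rz": 0,"gripper": 0},{"dx": -155,"dy": 110,"dz": 30,"rx": 0,"ry": 0,"rz": 0,"gripper": 0},{"dx": -186,"dy": 131,"dz": 45,"rx": 0,"ry": 0,"rz": 0,"gripper": 0},{"dx": -217,"dy": 152,"dz": 60,"rx": 0,"ry": 0,"rz": 0,"gripper": 0},{"dx": -248,"dy": 174,"dz": 75,"rx": 0,"ry": 0,"rz": 0,"gripper": 0}]'

```text
t: 1.48
eef_pos: [0.5397, -0.2506, 0.2779]
ee_rot: [3.142, 0.0, -2.886]
force: [0.8, -0.5, 1.7]
width: 0.0878
gripper_force: 0.0
```

Call:
jog_arm --targets '[{"dx": -28,"dy": 20,"dz": 15,"rx": 0,"ry": 0,"rz": 0,"gripper": 0},{"dx": -56,"dy": 39,"dz": 30,"rx": 0,"ry": 0,"rz": 0,"gripper": 0},{"dx": -80,"dy": 56,"dz": 50,"rx": 0,"ry": 0,"rz": 0,"gripper": 0},{"dx": -100,"dy": 70,"dz": 70,"rx": 0,"ry": 0,"rz": 0,"gripper": 0},{"dx": -107,"dy": 75,"dz": 100,"rx": 0,"ry": 0,"rz": 0,"gripper": 0},{"dx": -107,"dy": 75,"dz": 130,"rx": 0,"ry": 0,"rz": 0,"gripper": 0},{"dx": -107,"dy": 75,"dz": 150,"rx": 0,"ry": 0,"rz": 0,"gripper": 0},{"dx": -107,"dy": 75,"dz": 150,"rx": 0,"ry": 0,"rz": 0,"gripper": 0}]'

```text
t: 2.15
eef_pos: [0.6205, -0.152, 0.1232]
ee_rot: [3.139, -0.008, -2.886]
force: [-0.9, 0.5, 0.1]
width: 0.0872
gripper_force: 0.0
```

```bash
python3 - <<'E'
from station import arm
from h import *
f=arm.grab_frame('wrist');cv2.imwrite('pics/w2.png',f['frame'][:,:,::-1])
P=world(f);g=grey(f)&(P[...,2]<.032)&(P[...,2]>.002)&(f['z_map']>0)
s=arm.get_state();print(s['t'],s['eef_pos'],s['ee_rot'],s['force'])
g&=(abs(P[...,0]-.68)<.12)&(abs(P[...,1]+.137)<.07)
k,l,st,_=cv2.connectedComponentsWithStats(g.astype(np.uint8))
if k>1: m=l==1+st[1:,4].argmax();print(st[1:,4].max(),rect(P,m))
E
```

```text
2.2 [ 0.62192205 -0.15244853  0.12609953] [ 3.1402953  -0.00522451 -2.88569904] [ 0.67179135 -0.0206261   0.69607838]
3769 (((640.9178466796875, -146.78140258789062), (59.42601013183594, 35.296260833740234), 14.344226837158203), [[607.7999877929688, -137.0], [616.5, -171.1999969482422], [674.0999755859375, -156.5], [665.2999877929688, -122.30000305175781]])
```

View pics/w2.png

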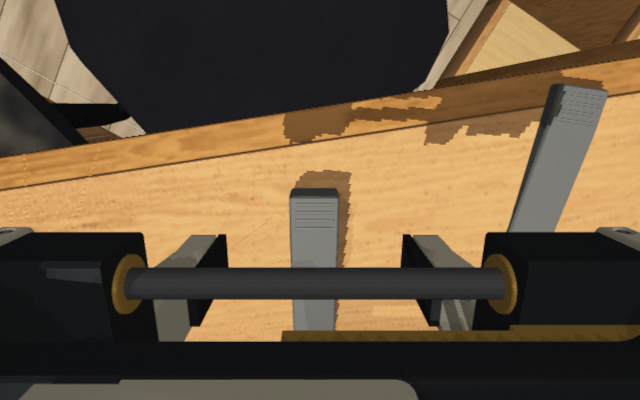

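The wrist view shows the tall wedge's heel at about (314,200) px, centred between the fingers, with the low wedge well clear at (560,150).

Call:
jog_arm --targets '[{"dx": -4,"dy": 0,"dz": 25,"rx": 0,"ry": 0,"rz": 0,"gripper": 0},{"dx": -4,"dy": 0,"dz": 50,"rx": 0,"ry": 0,"rz": 0,"gripper": 0},{"dx": -4,"dy": 0,"dz": 75,"rx": 0,"ry": 0,"rz": 0,"gripper": 0},{"dx": -4,"dy": 0,"dz": 92,"rx": 0,"ry": 0,"rz": 0,"gripper": 0},{"dx": -4,"dy": 0,"dz": 100,"rx": 0,"ry": 0,"rz": 0,"gripper": 0},{"dx": -4,"dy": 0,"dz": 100,"rx": 0,"ry": 0,"rz": 0,"gripper": 0},{"dx": -4,"dy": 0,"dz": 100,"rx": 0,"ry": 0,"rz": 0,"gripper": 0},{"dx": -4,"dy": 0,"dz": 100,"rx": 0,"ry": 0,"rz": 0,"gripper": 0.3}]' --force 40

```text
t: 2.87
eef_pos: [0.6288, -0.1518, 0.0306]
ee_rot: [-3.141, 0.003, -2.886]
force: [-0.0, -1.0, -0.1]
width: 0.0847
gripper_force: 0.0
```

Call:
jog_arm --targets '[{"dx": 0,"dy": 0,"dz": 0,"rx": 0,"ry": 0,"rz": 0,"gripper": 1},{"dx": 0,"dy": 0,"dz": 0,"rx": 0,"ry": 0,"rz": 0,"gripper": 1},{"dx": 0,"dy": 0,"dz": 0,"rx": 0,"ry": 0,"rz": 0,"gripper": 1},{"dx": 0,"dy": 0,"dz": 0,"rx": 0,"ry": 0,"rz": 0,"gripper": 1},{"dx": 0,"dy": 0,"dz": 0,"rx": 0,"ry": 0,"rz": 0,"gripper": 1},{"dx": 0,"dy": 0,"dz": 0,"rx": 0,"ry": 0,"rz": 0,"gripper": 1},{"dx": 0,"dy": 0,"dz": 0,"rx": 0,"ry": 0,"rz": 0,"gripper": 1},{"dx": 0,"dy": 0,"dz": 0,"rx": 0,"ry": 0,"rz": 0,"gripper": 1}]' --force 40

```text
t: 3.53
eef_pos: [0.6273, -0.1516, 0.0285]
ee_rot: [3.142, -0.0, -2.886]
force: [-0.2, -0.5, -0.3]
width: 0.0358
gripper_force: 39.9
```

Call:
jog_arm --targets '[{"dx": 0,"dy": 0,"dz": -25,"rx": 0,"ry": 0,"rz": 0,"gripper": 1},{"dx": 0,"dy": 0,"dz": -55,"rx": 0,"ry": 0,"rz": 0,"gripper": 1},{"dx": 5,"dy": 13,"dz": -80,"rx": 0,"ry": 0,"rz": 0.01,"gripper": 1},{"dx": 17,"dy": 43,"dz": -80,"rx": 0,"ry": 0,"rz": 0.02,"gripper": 1},{"dx": 30,"dy": 76,"dz": -80,"rx": 0,"ry": 0,"rz": 0.03,"gripper": 1},{"dx": 43,"dy": 109,"dz": -80,"rx": 0,"ry": 0,"rz": 0.045,"gripper": 1},{"dx": 56,"dy": 142,"dz": -80,"rx": 0,"ry": 0,"rz": 0.045,"gripper": 1},{"dx": 69,"dy": 175,"dz": -80,"rx": 0,"ry": 0,"rz": 0.045,"gripper": 1}]' --force 40

```text
t: 4.2
eef_pos: [0.515, 0.0011, 0.1084]
ee_rot: [3.142, -0.0, -2.931]
force: [0.8, 1.2, -0.0]
width: 0.0356
gripper_force: 39.9
```

Call:
jog_arm --targets '[{"dx": 15,"dy": 30,"dz": 0,"rx": 0,"ry": 0,"rz": 0,"gripper": 1},{"dx": 30,"dy": 60,"dz": 0,"rx": 0,"ry": 0,"rz": 0,"gripper": 1},{"dx": 45,"dy": 90,"dz": 0,"rx": 0,"ry": 0,"rz": 0,"gripper": 1},{"dx": 59,"dy": 120,"dz": 0,"rx": 0,"ry": 0,"rz": 0,"gripper": 1},{"dx": 72,"dy": 150,"dz": 0,"rx": 0,"ry": 0,"rz": 0,"gripper": 1},{"dx": 84,"dy": 180,"dz": 0,"rx": 0,"ry": 0,"rz": 0,"gripper": 1},{"dx": 87,"dy": 195,"dz": 0,"rx": 0,"ry": 0,"rz": 0,"gripper": 1},{"dx": 87,"dy": 195,"dz": 0,"rx": 0,"ry": 0,"rz": 0,"gripper": 1}]' --force 40

```text
t: 4.87
eef_pos: [0.3896, 0.1751, 0.109]
ee_rot: [3.141, 0.001, -2.927]
force: [-0.2, -0.3, -0.9]
width: 0.0352
gripper_force: 39.9
```

```bash
python3 - <<'E'
from station import arm
from h import *
s=arm.get_state();print(s['t'],s['eef_pos'],s['ee_rot'],s['width'],s['force'])
f=arm.grab_frame('scene');cv2.imwrite('pics/s2.png',cv2.resize(f['frame'][150:350,200:460,::-1],None,fx=3,fy=3))
E
```

```text
4.8667 [0.38958511 0.17507633 0.10897521] [ 3.14069541e+00  1.10448884e-03 -2.92744658e+00] 0.035240873889948315 [-0.17995279 -0.30227031 -0.94404142]
```

View pics/s2.png

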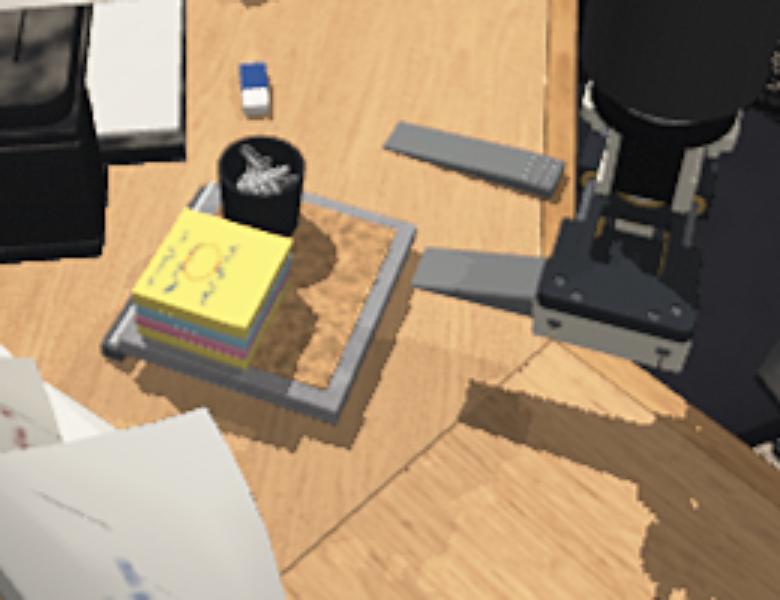

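The scene view shows the wedge held level in the gripper at about (480,270) px, facing the middle of the front edge. I'll lower it to just above the worktop.

Call:
jog_arm --targets '[{"dx": 0,"dy": -3,"dz": 20,"rx": 0,"ry": 0,"rz": 0,"gripper": 1},{"dx": 0,"dy": -3,"dz": 40,"rx": 0,"ry": 0,"rz": 0,"gripper": 1},{"dx": 0,"dy": -3,"dz": 60,"rx": 0,"ry": 0,"rz": 0,"gripper": 1},{"dx": 0,"dy": -3,"dz": 70,"rx": 0,"ry": 0,"rz": 0,"gripper": 1},{"dx": 0,"dy": -3,"dz": 76,"rx": 0,"ry": 0,"rz": 0,"gripper": 1},{"dx": 0,"dy": -3,"dz": 79,"rx": 0,"ry": 0,"rz": 0,"gripper": 1},{"dx": 0,"dy": -3,"dz": 79,"rx": 0,"ry": 0,"rz": 0,"gripper": 1},{"dx": 0,"dy": -3,"dz": 79,"rx": 0,"ry": 0,"rz": 0,"gripper": 1}]' --force 40

```text
t: 5.58
eef_pos: [0.3915, 0.1698, 0.0299]
ee_rot: [3.141, 0.0, -2.931]
force: [-0.6, -0.4, -0.6]
width: 0.0354
gripper_force: 39.9
```

```bash
python3 - <<'E'
from station import arm
from h import *
f=arm.grab_frame('top');cv2.imwrite('pics/t3.png',cv2.resize(f['frame'][150:330,170:350,::-1],None,fx=3.3,fy=3.3,interpolation=2))
f=arm.grab_frame('scene');cv2.imwrite('pics/s3.png',cv2.resize(f['frame'][170:320,260:460,::-1],None,fx=4,fy=4))
E
```

```text
(no output)
```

View pics/t3.png

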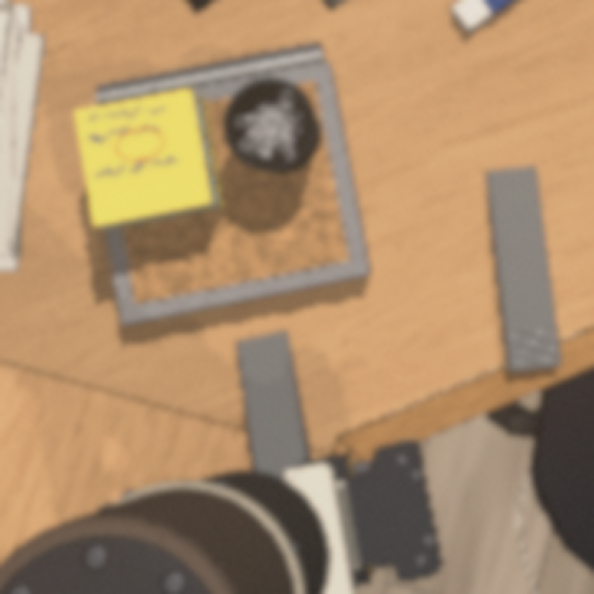

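View pics/s3.png

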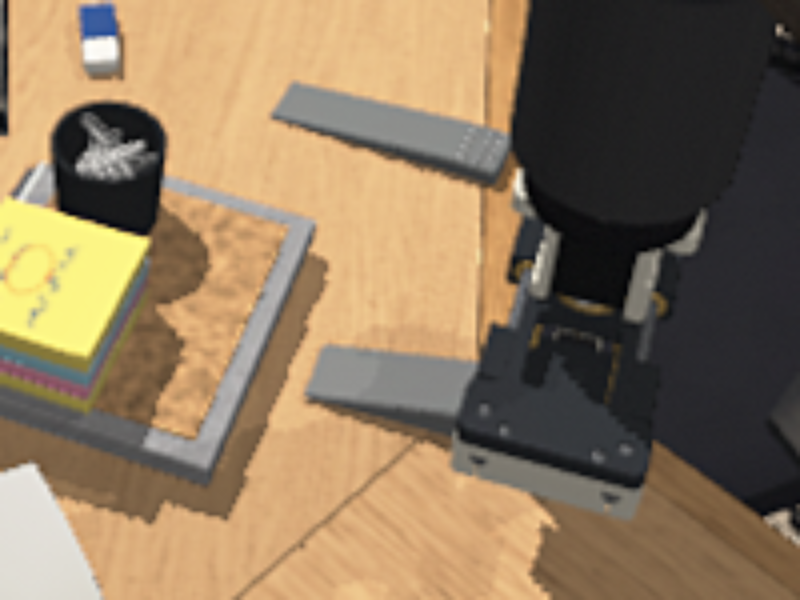

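The top crop shows the wedge tip at (262,338) px, about 20 mm short of the edge, whose middle is at (245,299). It is square to the edge and within a few mm of the middle. Now I'll push it in.

Call:
jog_arm --targets '[{"dx": 0,"dy": 2,"dz": 1,"rx": 0,"ry": 0,"rz": 0,"gripper": 1},{"dx": -8,"dy": 3,"dz": 1,"rx": 0,"ry": 0,"rz": 0,"gripper": 1},{"dx": -16,"dy": 3,"dz": 1,"rx": 0,"ry": 0,"rz": 0,"gripper": 1},{"dx": -25,"dy": 3,"dz": 1,"rx": 0,"ry": 0,"rz": 0,"gripper": 1},{"dx": -34,"dy": 3,"dz": 1,"rx": 0,"ry": 0,"rz": 0,"gripper": 1},{"dx": -43,"dy": 3,"dz": 1,"rx": 0,"ry": 0,"rz": 0,"gripper": 1},{"dx": -50,"dy": 3,"dz": 1,"rx": 0,"ry": 0,"rz": 0,"gripper": 1},{"dx": -50,"dy": 3,"dz": 1,"rx": 0,"ry": 0,"rz": 0,"gripper": 1}]' --force 50

```text
t: 6.35
eef_pos: [0.4408, 0.1835, 0.0285]
ee_rot: [-3.141, 0.0, -2.931]
force: [1.7, 0.2, -1.4]
width: 0.0354
gripper_force: 49.9
```

Call:
jog_arm --targets '[{"dx": -5,"dy": 0,"dz": 0,"rx": 0,"ry": 0,"rz": 0,"gripper": 1},{"dx": -10,"dy": 0,"dz": 0,"rx": 0,"ry": 0,"rz": 0,"gripper": 1},{"dx": -15,"dy": 0,"dz": 0,"rx": 0,"ry": 0,"rz": 0,"gripper": 1},{"dx": -20,"dy": 0,"dz": 0,"rx": 0,"ry": 0,"rz": 0,"gripper": 1},{"dx": -24,"dy": 0,"dz": 0,"rx": 0,"ry": 0,"rz": 0,"gripper": 1},{"dx": -28,"dy": 0,"dz": 0,"rx": 0,"ry": 0,"rz": 0,"gripper": 1},{"dx": -30,"dy": 0,"dz": 0,"rx": 0,"ry": 0,"rz": 0,"gripper": 1},{"dx": -30,"dy": 0,"dz": 0,"rx": 0,"ry": 0,"rz": 0,"gripper": 1}]' --force 50

```text
t: 7.02
eef_pos: [0.4672, 0.1879, 0.0285]
ee_rot: [-3.14, -0.004, -2.932]
force: [-7.2, -2.6, 8.8]
width: 0.0355
gripper_force: 49.9
```

Call:
jog_arm --targets '[{"dx": -2,"dy": 0,"dz": -0.5,"rx": 0,"ry": 0,"rz": 0,"gripper": 1},{"dx": -4,"dy": 0,"dz": -0.5,"rx": 0,"ry": 0,"rz": 0,"gripper": 1},{"dx": -6,"dy": 0,"dz": -0.5,"rx": 0,"ry": 0,"rz": 0,"gripper": 1},{"dx": -8,"dy": 0,"dz": -0.5,"rx": 0,"ry": 0,"rz": 0,"gripper": 1},{"dx": -9,"dy": 0,"dz": -0.5,"rx": 0,"ry": 0,"rz": 0,"gripper": 1},{"dx": -10,"dy": 0,"dz": -0.5,"rx": 0,"ry": 0,"rz": 0,"gripper": 1},{"dx": -10,"dy": 0,"dz": -0.5,"rx": 0,"ry": 0,"rz": 0,"gripper": 1},{"dx": -10,"dy": 0,"dz": -0.5,"rx": 0,"ry": 0,"rz": 0,"gripper": 1}]' --force 50

```text
t: 7.68
eef_pos: [0.4786, 0.1915, 0.0289]
ee_rot: [-3.142, 0.0, -2.931]
force: [-1.8, -0.7, -4.0]
width: 0.0357
gripper_force: 49.9
```

Call:
jog_arm --targets '[{"dx": 0,"dy": 0,"dz": 0.3,"rx": 0,"ry": 0,"rz": 0,"gripper": 1},{"dx": -1,"dy": 0,"dz": 0.3,"rx": 0,"ry": 0,"rz": 0,"gripper": 1},{"dx": -2,"dy": 0,"dz": 0.3,"rx": 0,"ry": 0,"rz": 0,"gripper": 1},{"dx": -3,"dy": 0,"dz": 0.3,"rx": 0,"ry": 0,"rz": 0,"gripper": 1},{"dx": -4,"dy": 0,"dz": 0.3,"rx": 0,"ry": 0,"rz": 0,"gripper": 1},{"dx": -4,"dy": 0,"dz": 0.3,"rx": 0,"ry": 0,"rz": 0,"gripper": 1},{"dx": -4,"dy": 0,"dz": 0.3,"rx": 0,"ry": 0,"rz": 0,"gripper": 1},{"dx": -4,"dy": 0,"dz": 0.3,"rx": 0,"ry": 0,"rz": 0,"gripper": 1}]' --force 50

```text
t: 8.35
eef_pos: [0.4826, 0.1925, 0.0288]
ee_rot: [3.141, 0.0, -2.931]
force: [-1.0, -1.0, -4.0]
width: 0.0357
gripper_force: 49.9
```

Call:
jog_arm --targets '[{"dx": 0,"dy": 0,"dz": 0.4,"rx": 0,"ry": 0,"rz": 0,"gripper": 1},{"dx": -1,"dy": 0,"dz": 0.4,"rx": 0,"ry": 0,"rz": 0,"gripper": 1},{"dx": -2,"dy": 0,"dz": 0.4,"rx": 0,"ry": 0,"rz": 0,"gripper": 1},{"dx": -3,"dy": 0,"dz": 0.4,"rx": 0,"ry": 0,"rz": 0,"gripper": 1},{"dx": -3,"dy": 0,"dz": 0.4,"rx": 0,"ry": 0,"rz": 0,"gripper": 1},{"dx": -3,"dy": 0,"dz": 0.4,"rx": 0,"ry": 0,"rz": 0,"gripper": 1},{"dx": -3,"dy": 0,"dz": 0.4,"rx": 0,"ry": 0,"rz": 0,"gripper": 1},{"dx": -3,"dy": 0,"dz": 0.4,"rx": 0,"ry": 0,"rz": 0,"gripper": 1}]' --force 50

```text
t: 9.02
eef_pos: [0.4848, 0.1927, 0.0285]
ee_rot: [-3.141, -0.001, -2.931]
force: [-6.0, -2.0, 2.9]
width: 0.0356
gripper_force: 49.9
```

Call:
jog_arm --targets '[{"dx": -1,"dy": 0,"dz": 0,"rx": 0,"ry": 0,"rz": 0,"gripper": 1},{"dx": -2,"dy": 0,"dz": 0,"rx": 0,"ry": 0,"rz": 0,"gripper": 1},{"dx": -3,"dy": 0,"dz": 0,"rx": 0,"ry": 0,"rz": 0,"gripper": 1},{"dx": -3,"dy": 0,"dz": 0,"rx": 0,"ry": 0,"rz": 0,"gripper": 1},{"dx": -3,"dy": 0,"dz": 0,"rx": 0,"ry": 0,"rz": 0,"gripper": 1},{"dx": -3,"dy": 0,"dz": 0,"rx": 0,"ry": 0,"rz": 0,"gripper": 1},{"dx": -3,"dy": 0,"dz": 0,"rx": 0,"ry": 0,"rz": 0,"gripper": 1},{"dx": -3,"dy": 0,"dz": 0,"rx": 0,"ry": 0,"rz": 0,"gripper": 1}]' --force 50

```text
t: 9.68
eef_pos: [0.4855, 0.1925, 0.0284]
ee_rot: [-3.14, -0.005, -2.931]
force: [-17.2, 0.2, 14.5]
width: 0.0358
gripper_force: 50.0
```

Call:
jog_arm --targets '[{"dx": -0.5,"dy": 0,"dz": -0.3,"rx": 0,"ry": 0,"rz": 0,"gripper": 1},{"dx": -1,"dy": 0,"dz": -0.4,"rx": 0,"ry": 0,"rz": 0,"gripper": 1},{"dx": -1,"dy": 0,"dz": -0.4,"rx": 0,"ry": 0,"rz": 0,"gripper": 1},{"dx": -1,"dy": 0,"dz": -0.4,"rx": 0,"ry": 0,"rz": 0,"gripper": 1},{"dx": -1,"dy": 0,"dz": -0.4,"rx": 0,"ry": 0,"rz": 0,"gripper": 1},{"dx": -1,"dy": 0,"dz": -0.4,"rx": 0,"ry": 0,"rz": 0,"gripper": 1},{"dx": -1,"dy": 0,"dz": -0.4,"rx": 0,"ry": 0,"rz": 0,"gripper": 1},{"dx": -1,"dy": 0,"dz": -0.4,"rx": 0,"ry": 0,"rz": 0,"gripper": 1}]' --force 50

```text
t: 10.35
eef_pos: [0.4857, 0.1925, 0.0285]
ee_rot: [-3.14, -0.006, -2.931]
force: [-19.9, 2.3, 12.1]
width: 0.0356
gripper_force: 50.0
```

About 20 N with almost no further travel, so it is jammed. I'll open and lift.

Call:
jog_arm --targets '[{"dx": 0,"dy": 0,"dz": 0,"rx": 0,"ry": 0,"rz": 0,"gripper": 0},{"dx": 0,"dy": 0,"dz": 0,"rx": 0,"ry": 0,"rz": 0,"gripper": 0},{"dx": 0,"dy": 0,"dz": 0,"rx": 0,"ry": 0,"rz": 0,"gripper": 0},{"dx": 0,"dy": 0,"dz": 0,"rx": 0,"ry": 0,"rz": 0,"gripper": 0},{"dx": 0,"dy": 0,"dz": 0,"rx": 0,"ry": 0,"rz": 0,"gripper": 0},{"dx": 0,"dy": 0,"dz": 0,"rx": 0,"ry": 0,"rz": 0,"gripper": 0},{"dx": 0,"dy": 0,"dz": 0,"rx": 0,"ry": 0,"rz": 0,"gripper": 0},{"dx": 0,"dy": 0,"dz": 0,"rx": 0,"ry": 0,"rz": 0,"gripper": 0}]'

```text
t: 11.02
eef_pos: [0.4894, 0.1939, 0.0288]
ee_rot: [3.142, 0.0, -2.931]
force: [-1.0, -0.8, 0.4]
width: 0.0834
gripper_force: 0.0
```

Call:
jog_arm --targets '[{"dx": 2,"dy": 0,"dz": -15,"rx": 0,"ry": 0,"rz": 0,"gripper": 0},{"dx": 2,"dy": 0,"dz": -35,"rx": 0,"ry": 0,"rz": 0,"gripper": 0},{"dx": 2,"dy": 0,"dz": -60,"rx": 0,"ry": 0,"rz": 0,"gripper": 0},{"dx": 2,"dy": 0,"dz": -90,"rx": 0,"ry": 0,"rz": 0,"gripper": 0},{"dx": 2,"dy": 0,"dz": -120,"rx": 0,"ry": 0,"rz": 0,"gripper": 0},{"dx": 10,"dy": -30,"dz": -150,"rx": 0,"ry": 0,"rz": 0,"gripper": 0},{"dx": 10,"dy": -60,"dz": -170,"rx": 0,"ry": 0,"rz": 0,"gripper": 0},{"dx": 10,"dy": -90,"dz": -180,"rx": 0,"ry": 0,"rz": 0,"gripper": 0}]'

```text
t: 11.68
eef_pos: [0.4992, 0.1035, 0.2123]
ee_rot: [3.14, 0.005, -2.929]
force: [1.1, 0.7, -0.4]
width: 0.0873
gripper_force: 0.0
```

Call:
jog_arm --targets '[{"dx": 0,"dy": -35,"dz": 0,"rx": 0,"ry": 0,"rz": 0,"gripper": 0},{"dx": 0,"dy": -70,"dz": 0,"rx": 0,"ry": 0,"rz": 0,"gripper": 0},{"dx": 0,"dy": -105,"dz": 0,"rx": 0,"ry": 0,"rz": 0,"gripper": 0},{"dx": 0,"dy": -140,"dz": 0,"rx": 0,"ry": 0,"rz": 0,"gripper": 0},{"dx": 0,"dy": -160,"dz": 0,"rx": 0,"ry": 0,"rz": 0,"gripper": 0},{"dx": 0,"dy": -170,"dz": 0,"rx": 0,"ry": 0,"rz": 0,"gripper": 0},{"dx": 0,"dy": -170,"dz": 0,"rx": 0,"ry": 0,"rz": 0,"gripper": 0},{"dx": 0,"dy": -170,"dz": 0,"rx": 0,"ry": 0,"rz": 0,"gripper": 0}]'

```text
t: 12.35
eef_pos: [0.5337, -0.0626, 0.2086]
ee_rot: [3.141, -0.0, -2.932]
force: [0.2, 0.0, -0.4]
width: 0.0878
gripper_force: 0.0
```

```bash
python3 - <<'E'
from station import arm
from h import *
f=arm.grab_frame('top');cv2.imwrite('pics/t4.png',cv2.resize(f['frame'][150:330,170:350,::-1],None,fx=3.3,fy=3.3,interpolation=2))
P=world(f);g=grey(f)
m=np.zeros(g.shape,bool);m[236:285,230:275]=g[236:285,230:275];m&=(P[...,2]>.016)&(P[...,2]<.034)
r=[(c,np.round(np.median(P[r0:r0+8,c,2]),4)) for c in(225,240,255) for r0 in(218,226)];print(r)
k,l,st,_=cv2.connectedComponentsWithStats(m.astype(np.uint8));print(rect(P,l==1+st[1:,4].argmax()))
a=[P[r,225:262,2].mean().round(4) for r in range(214,238,4)];print(a)
E
```

```text
[(225, np.float64(0.6076)), (225, np.float64(0.61)), (240, np.float64(0.609)), (240, np.float64(0.6117)), (255, np.float64(0.6102)), (255, np.float64(0.6123))]Traceback (most recent call last):
  File "<stdin>", line 7, in <module>
ValueError: attempt to get argmax of an empty sequence
```

View pics/t4.png

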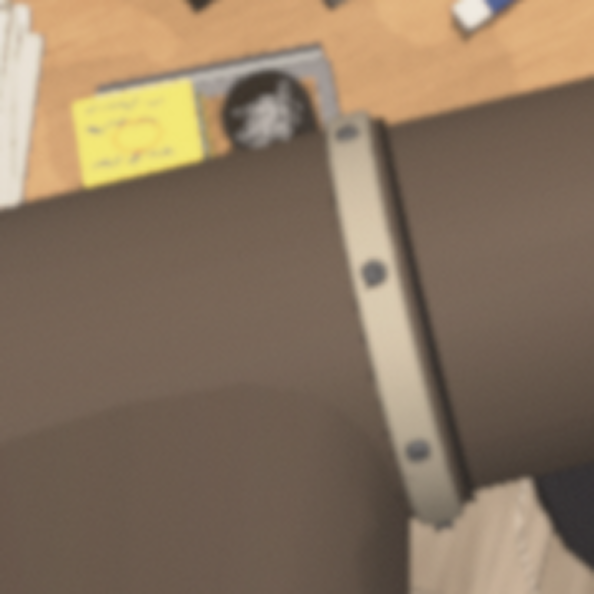

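The arm hides the wedge in the top view, so I'll use the scene camera.

```bash
python3 - <<'E'
from station import arm
from h import *
import pickle
f=arm.grab_frame('scene');cv2.imwrite('pics/s4.png',cv2.resize(f['frame'][170:320,230:430,::-1],None,fx=4,fy=4))
def fit(f):
    P=world(f);m=(P[...,2]>.012)&(P[...,2]<.045)&(f['z_map']>0)
    h=cv2.cvtColor(f['frame'],cv2.COLOR_RGB2HSV)
    o=np.array([.537,.204]);a=np.radians(12);R=np.array([[np.cos(a),np.sin(a)],[-np.sin(a),np.cos(a)]])
    L=(P[...,:2]-o)@R.T
    b=m&(L[...,0]>.004)&(L[...,0]<.055)&(abs(L[...,1])<.078)
    X=np.c_[L[b],np.ones(b.sum())];print('board dz/dx,dz/dy,z0',np.linalg.lstsq(X,P[b][:,2],rcond=None)[0].round(4))
    w=m&(L[...,0]<-.008)&(L[...,0]>-.09)&(abs(L[...,1])<.05)
    if w.sum()>50:
        r=cv2.minAreaRect((L[w]*1000).astype(np.float32));print('wedge in edge frame',r)
fit(pickle.load(open('f.pkl','rb'))['scene']);fit(f)
E
```

```text
board dz/dx,dz/dy,z0 [0.0879 0.0011 0.0259]
board dz/dx,dz/dy,z0 [0.0302 0.0001 0.0356]
wedge in edge frame ((-37.82758331298828, 0.9651298522949219), (59.84996795654297, 37.569854736328125), 0.8722569942474365)
```

View pics/s4.png

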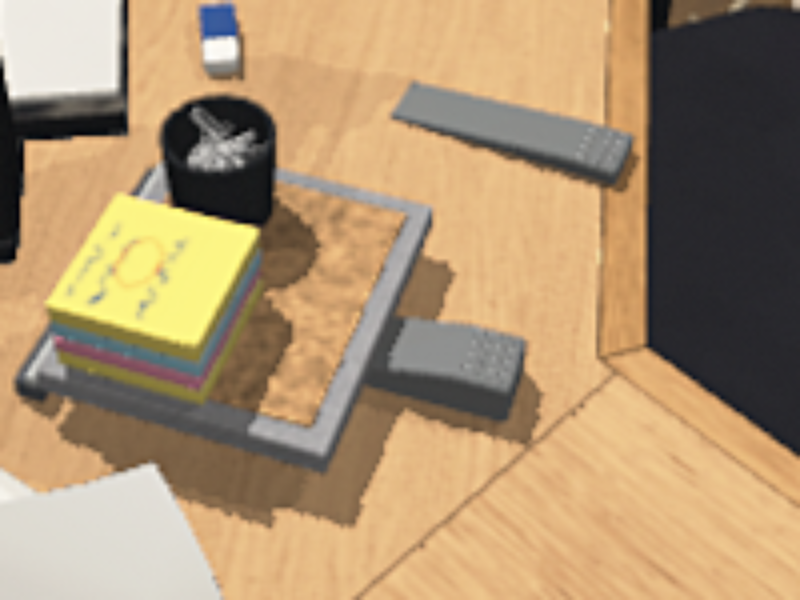

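The scene view shows the wedge square under the middle of the front edge, with its heel at (450,360) px. It is 1 mm off centre and about 1° off square. The edge has risen 10 mm and the low wedge has not moved. Handing in.

```bash
python3 -c "
from station import arm
print(arm.job_done())"
```

```text
the job is handed in; nothing more can be done
None
```

I jammed the tall wedge squarely under the middle of the platform's front edge with a final push of about 20 N, let it go, and handed the job in. The edge measured about 10 mm higher, the full rise to level, though no verdict came back and I couldn't measure the jam force after release; the low wedge was left where it lay.

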